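Seat the double lid of the coffee box and take off the red measuring cap

TASK

Fold the green coffee box's hinged cover back until it leans a little past upright, about 110 degrees from closed, and leave it standing there. Then take the nested lids by the wooden collar of the inner lid, carry the pair over together and lower (do not drop) the inner lid's plug fully into the box's round mouth, and let go. Finally lift the red outer lid alone, leaving the inner lid seated, and finish still gripping the outer lid, level and motionless, at least 12 cm above where it sat; leave the coffee pot, cup and tongs undisturbed.

Things in the scene. Friction and masses are not known exactly. Their poses are not given: they have to be found in the camera images.
- cover (a joint): Opening angle of the box's flat cover: 0 closed (lying on the rim), pi/2 upright, stop at 2.4. It starts partly open. A stiff hinge holds it wherever it is left; about 2 to 4 N at the free edge turns it.
- cover_edge (a point): Middle of the cover's free edge, mid-thickness. The cover is a green metal panel 170 mm along the hinge, 190 mm from hinge to free edge, 6 mm thick; its underside is white. A small flat steel latch hasp lies on its outside near here.
- cover_hinge (a point): Middle of the hinge line, on top of the box's rim 78 mm above the table, at the cover's underside; its axes turn with the cover. The line is level, along the x axis of mouth; the closed cover reaches from it towards -y of mouth and opens upward and over towards +y.
- mouth (a point): Centre of the box's round mouth, level with the white deck, 50 mm above the table. z up, x along the hinge, +y to the hinge line 100 mm away. Hole 49 mm wide, 20 mm deep. Green enamel box, fixed, 170 mm (x) by 190 mm (y), 78 mm high; its 4 mm walls stand 28 mm above the deck, round a clear space of 162 by 182 mm whose centre is 5 mm to +y of the mouth.
- inner_lid_mid (a point): Centre of the inner lid's wooden collar, a cylinder 62 mm wide, 24 mm high, z up. Below it a cork plug 44 mm wide, 16 mm long; on top a spigot 24 mm wide, 8 mm high, inside the outer lid. About 0.12 kg. It starts in a fixed clay ring 84 mm wide, 22 mm high, collar resting on the ring's top. Seated in the mouth, the collar rests on the deck: this point is 12 mm above mouth.
- outer_lid_mid (a point): Centre of the red outer lid, an upturned metal measuring cup: plain cylinder 40 mm wide, 26 mm high, closed on top, z up. Nested, it rests loosely (not fastened) on the inner lid's collar over the spigot, this point 25 mm above the collar's centre and up to 4 mm off its axis; lifting it leaves the inner lid behind. About 0.06 kg.
- jebena: Clay coffee pot, 140 mm wide body, 190 mm high, with handle and spout reaching about 100 mm from its axis; stands on a white ring 16 mm high. Origin under its centre. Bystander.
- tongs: Small steel tongs lying flat, 165 mm long (along x), 50 mm wide, 12 mm high. Origin under the middle. Bystander.
- cup: White coffee cup without handle, 60 mm wide, 50 mm high. Origin under its centre. Bystander.
Mind the look-alikes: they are no part of the job. What is shaped like the part that bears inner_lid_mid but purple or yellow is not meant.

How it is judged:
On the way, in this order (a step that is already met when the one before it is completed fails the run):
1. the cover stands at 110 degrees, give or take 10, and is still (value of joint cover between 1.745 and 2.095 rad and velocity of joint cover between -0.05 and 0.05 rad/s), for 0.3 s.
2. the pair, still nested, is seated in the mouth and the inner lid is let go (horizontal distance between inner_lid_mid and mouth below 0.005 m and z of inner_lid_mid in the frame of mouth between 0.008 and 0.015 m and angle between inner_lid_mid's own z axis and vertical below 0.06 rad and distance between inner_lid_mid and outer_lid_mid below 0.034 m and contact force between the fingers and inner_lid below 0.2 N), for 0.2 s.
At the end, for the whole second after the job is handed in: Cover at 100 to 120 degrees; inner lid seated (5 mm off axis, 3 mm high, 0.06 rad at most) and untouched; outer lid held by the fingers alone, still, level within 0.3 rad, 10 cm or more above where it sat (value of joint cover between 1.745 and 2.095 rad and horizontal distance between inner_lid_mid and mouth below 0.005 m and z of inner_lid_mid in the frame of mouth between 0.008 and 0.015 m and angle between inner_lid_mid's own z axis and vertical below 0.06 rad and z of outer_lid_mid in the frame of mouth above 0.137 m and angle between outer_lid_mid's own z axis and vertical below 0.3 rad and linear speed of outer_lid below 0.03 m/s and contact force between the fingers and outer_lid above 1 N and contact force between each of the fingers, outer_lid and inner_lid below 0.1 N and contact force between outer_lid and coffee_box below 0.1 N); the arm keeps its last pose, push and grip.
It fails at once if the outer lid parted from the inner lid while the inner lid was not seated in the mouth (distance between inner_lid_mid and outer_lid_mid above 0.042 m and (horizontal distance between inner_lid_mid and mouth above 0.007 m or z of inner_lid_mid in the frame of mouth above 0.018 m or angle between inner_lid_mid's own z axis and vertical above 0.1 rad)).
It fails at once if the inner lid dropped towards the mouth from more than 10 mm up (horizontal distance between inner_lid_mid and mouth below 0.05 m and z of inner_lid_mid in the frame of mouth above 0.022 m and contact force between each of the fingers, coffee_box and inner_lid below 0.01 N).
It fails at once if the coffee pot, cup or tongs were moved more than 2 cm or the pot or cup tipped (distance of any of jebena, cup, tongs from where it was at the start of the episode above 0.02 m or angle between any of jebena, cup's own z axis and vertical above 0.3 rad).
It also fails if it takes over 72 s, if anything falls off the work surface, if the arm or the gripper's body presses on something with over 40 N, if the wrist force passes 120 N, or if a joint passes its speed limit or range.

ROBOT

A 6-joint arm with a two-finger parallel gripper is mounted at the origin on the work surface. World frame = base frame: x ahead of the robot, y to its left, z up, the work surface at z = 0. Lengths are in m, angles in rad, forces in N, time in s.
With the tool pointing down it reaches from about 0.425 to 1.125 m from the base axis. Payload 14.9 kg.
Tool frame: the origin (TCP) lies at the very end of the fingers, on their centre line; the grasp point (between the pads) lies 19 mm behind it (manip.grip_point_offset is the distance from the TCP to the grasp point, in m); z points along the fingers, y is the line along which they close (so a half turn about z gives the same grasp; the last joint's range is limited). The gripper opens to 91 mm and grips with 3 to 60 N. Pads are 32 mm wide; open, the fingers measure 118 mm over their backs; the gripper's body (76 mm by 178 mm) begins 60 mm behind the grasp point.
Start: joints at [1.104, 0.379, 1.734, -0, 1.028, -0.033], TCP at [0.294, 0.635, 0.214] pointing down, gripper open.
Joint ranges: [-2.77, 2.77], [-0.74, 2.19], [0, 2.66], [-1.06, 4.2], [0.31, 2.87], [-3.08, 3.08]. Speed limits (rad/s): [1.89, 1.89, 2.39, 3.14, 3.14, 3.14].

INTERFACE

Orientations are given as a rotation vector (axis times angle).
In Python, from plant import manip, cams, models gives the robot as it stands.
- The arm moves only by the tool play_rows, never from a script. Its argument "targets" is one flat list of numbers, 7 for each row, row after row: the shift along the tool's x, y, z in mm, then the turn, a rotation vector about the tool's x, y, z in degrees, then the opening, from 0 (shut) to 1 (fully open). A call has 1 to 12 rows; each row shifts and turns the commanded pose from where the row before left it, along the tool's axes as they then stand; what a row does not reach is not made up. A row lasts 1/10 s, in which the tool goes at most 50 mm and 8.59 degrees, less where a joint would pass 70% of its speed; a pose out of reach is approached as far as the arm can. A call is refused whole if a number of a shift passes 50 or a number of a turn 8.59, either way. A call with a gripper value outside its range is refused whole. The fingers move at their own pace and stop on an object; "newtons" is the grip in N (left out, the last holds). Time passes only in rows, so rows that do not move let the fingers close. It gives the time, the measured TCP pose, the force, the opening and the grip force at its end, in the units of the state.
- manip.observe(): the state, without advancing time (a new reading comes with each control period).
- cams.grab_frame(name): name is "scene" or "top" or "wrist"; returns the picture (400x640x3 uint8, blue, green, red); there is no depth.
- cams.camera_params(name): a dict with "intrinsics" (3x3 intrinsics, pixels), "R" (3x3) and "t" (3): a world point X has camera coordinates R X + t. Camera axes: x right, y down, z forward; pixel columns grow to the right and rows downward; lengths in m; the calibration is good to about 2 mm. A picture is of the moment at which its call begins: read the wrist's pose just before it. camera_params takes no time and is no camera call; for the wrist camera it gives the pose at the moment of the call.
- manip.finish_job(): hands the job in; it is judged then, once.
Trained networks look in the newest picture that a camera, given by its name, has taken for a name from the list of things; names that differ only in an ending like _2 or _b are one class to them, and where a whole thing is asked for, a point or a joint stands for the part that bears it (a point fixed in the world has none). Each returns a list of dicts, best first, with "score" (0 to 1); they miss things now and then, are a little off and sometimes report something else, mostly with a low value. They report only what shows in the picture. A call takes as long as a camera call. They do not tell look-alikes from the thing itself.
- models.outline_of(camera, target): "region" (400x640 bool, what is visible of it) and "location" ([row, column] in pixels, amid what is visible of it).
The state is a dict: "t": time; "q": joint angles; "joint_vel": joint speeds; "joint_efforts": joint torques, N m; "tcp_pos": TCP position; "eef_rot": TCP orientation; "force": force on the tool from outside, world axes, zero at the start; "torque": the same for the moment, N m; "grip_width": finger opening in m; "gripper_force": force on a finger pad.
Only numpy, scipy, OpenCV 4.12 (cv2) and the standard library are available. Lean on these libraries where they do the work, as an engineer would, in place of code of your own. Each camera call takes 0.05 s, during which the arm holds its last target. There are 200 camera calls.

## Working session

There is one attempt and no reset: what is moved stays moved. The work goes in short steps, Python scripts to look and compute and a tool call to move; the robot and the scene stay as the last step left them, time stands still between calls to the robot, and variables do not carry over. Pictures are saved under pics/ and viewed, at most 10 in all, crops included, and the job is handed in when it is done.

Besides the shell and the picture viewer there is one more tool, called after "Call:" by a JSON object that holds its "fn" and its "kwargs". play_rows: Moves the arm, as the interface text tells. Its arguments: {"type":"object","properties":{"targets":{"type":"array","items":{"type":"number"}},"newtons":{"type":"number"}},"required":["targets"]}

```bash
mkdir -p pics; python3 - <<'E'
from plant import manip,cams,models
import cv2,numpy as np
s=manip.observe();print(s['t'],s['tcp_pos'],s['eef_rot'],s['grip_width'],manip.grip_point_offset)
for c in ['scene','top']:
    cv2.imwrite(f'pics/{c}0.png',cams.grab_frame(c))
    P=cams.camera_params(c);np.set_printoptions(precision=4,suppress=True)
    print(c,P['intrinsics'].tolist(),P['R'].tolist(),P['t'])
    for n in ['cover','cover_edge','inner_lid_mid','outer_lid_mid','mouth','jebena','cup','tongs']:
        try: print(n,[(round(d['score'],2),np.round(d['location']).tolist(),int(d['region'].sum())) for d in models.outline_of(c,n)[:4]])
        except Exception as e: print(n,e)
E
```

```text
0.0 [0.29406015 0.63479564 0.21328921] [-6.76047735e-01 -3.06770906e+00  1.65417996e-03] 0.09081411975263674 0.0188
scene [[484.50787102240054, 0.0, 319.40636288489503], [0.0, 484.50787102240054, 196.06620543584822], [0.0, 0.0, 1.0]] [[0.8092788876463154, 0.587424584029431, -0.00020021935980361042], [0.4015524543145959, -0.5534566132014106, -0.7296858253642782], [-0.42874620516555756, 0.5904389345067564, -0.6837825357338838]] [-0.382  -0.2187  1.4176]
cover [(0.68, [106.0, 364.0], 990)]
cover_edge [(0.81, [107.0, 365.0], 972)]
inner_lid_mid [(0.91, [168.0, 280.0], 507), (0.8, [238.0, 282.0], 376), (0.79, [204.0, 322.0], 568), (0.75, [193.0, 258.0], 547)]
outer_lid_mid [(0.76, [227.0, 275.0], 321)]
mouth [(0.84, [140.0, 360.0], 5851)]
jebena [(0.91, [276.0, 176.0], 5305)]
cup [(0.94, [289.0, 312.0], 854), (0.53, [108.0, 362.0], 1046)]
tongs [(0.57, [250.0, 368.0], 897)]
top [[432.53085556141446, 0.0, 314.075460613854], [0.0, 432.53085556141446, 208.67567586460888], [0.0, 0.0, 1.0]] [[-0.028519798429351012, -0.9994840938120739, 0.014770487947466613], [-0.9985150876158468, 0.027799814633280726, -0.04684858706378737], [0.04641380076084288, -0.01608466732675253, -0.9987927926131229]] [-0.069   0.5239  1.0096]
cover [(0.76, [225.0, 193.0], 4682)]
cover_edge [(0.92, [227.0, 193.0], 4633)]
inner_lid_mid [(0.76, [264.0, 342.0], 592), (0.71, [265.0, 390.0], 590), (0.68, [203.0, 309.0], 517), (0.64, [278.0, 293.0], 587)]
outer_lid_mid [(0.75, [207.0, 370.0], 247)]
mouth [(0.84, [221.0, 208.0], 7687), (0.29, [208.0, 369.0], 256)]
jebena [(0.76, [240.0, 476.0], 3369)]
cup [(0.7, [142.0, 398.0], 522)]
tongs [(0.7, [140.0, 320.0], 763)]
```

View pics/scene0.png

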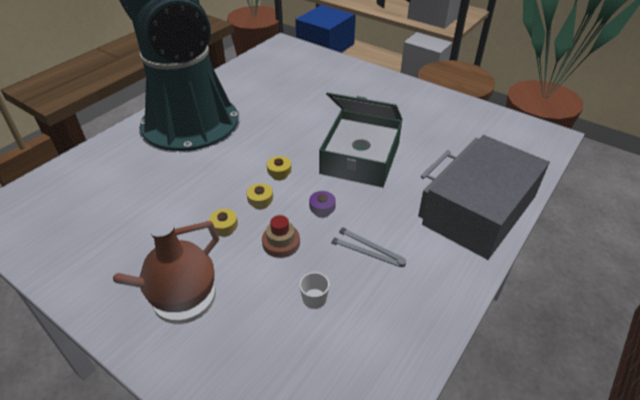

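View pics/top0.png

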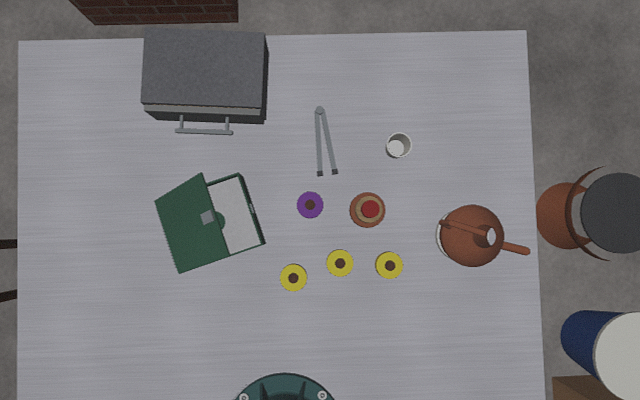

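The scene view shows the box with its cover half-open at (365,107) and the mouth at (361,145). The target lid pair, with its red cup, is at (280,222). The top view shows the cover at (193,225), the hinge at the left, the hasp at (208,217), and the lid pair at (370,209). I'll zoom in on both for corner points.

```bash
python3 - <<'E'
import cv2,numpy as np
a=cv2.imread('pics/scene0.png')[85:195,310:415]; b=cv2.imread('pics/top0.png')[160:285,145:275]
f=lambda i,s:cv2.resize(i,None,fx=s,fy=s,interpolation=cv2.INTER_CUBIC)
def grid(i,s,r0,c0):
    o=f(i,s)
    for k in range(0,i.shape[0],10):
        cv2.putText(o,str(r0+k),(0,k*s+8),0,.33,(0,255,255),1)
    for k in range(0,i.shape[1],10): cv2.putText(o,str(c0+k),(k*s,8),0,.3,(0,255,255),1)
    return o
A=grid(np.clip(a*1.6,0,255).astype(np.uint8),3,85,310);B=grid(np.clip(b*1.6,0,255).astype(np.uint8),3,160,145)
H=max(len(A),len(B));p=lambda i:np.pad(i,((0,H-len(i)),(0,4),(0,0)))
o=np.hstack([p(A),p(B)]);cv2.imwrite('pics/crop.png',o);print(o.shape)
E
```

```text
(375, 713, 3)
```

View pics/crop.png

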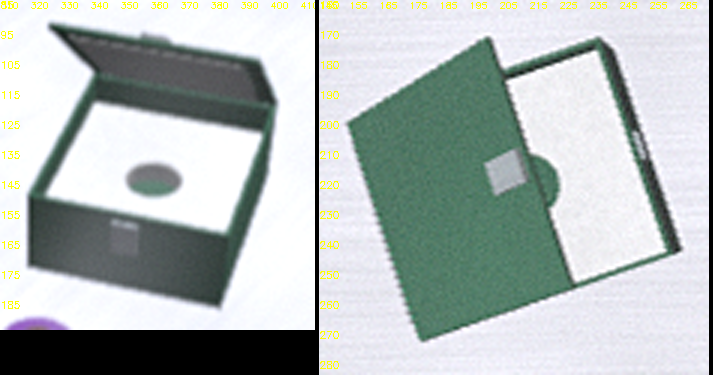

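The box corners, the cover's free edge (scene (327,93) to (396,105), top (202,173) to (230,255)) and the mouth (scene (361,145)) can all be read off. Next I fit the box pose, cover angle and lid positions.

```bash
cat > h.py <<'E'
import numpy as np,cv2
from scipy.optimize import least_squares
from scipy.spatial.transform import Rotation as Rt
from plant import manip,cams,models
np.set_printoptions(precision=4,suppress=True)
def proj(P,X):
    c=np.atleast_2d(X)@np.array(P['R']).T+np.array(P['t']); u=c@np.array(P['intrinsics']).T
    return u[:,:2]/u[:,2:]
def ray(P,uv,z):
    R=np.array(P['R']);C=-R.T@np.array(P['t']);d=R.T@np.linalg.solve(np.array(P['intrinsics']),[*uv,1])
    return C+d*(z-C[2])/d[2]
def box(p,pts,th):
    # pts in mouth frame (z above table); 'e' rows: cover (x,r,t)
    out=[]
    for kind,a,b,c in pts:
        v=np.array([a,b,c]) if kind=='b' else np.array([a,.1-b*np.cos(th)+c*np.sin(th),.078+b*np.sin(th)+c*np.cos(th)])
        out.append([p[0]+np.cos(p[2])*v[0]-np.sin(p[2])*v[1],p[1]+np.sin(p[2])*v[0]+np.cos(p[2])*v[1],v[2]])
    return np.array(out)
E
python3 - <<'E'
from h import *
S=cams.camera_params('scene');T=cams.camera_params('top')
H,E=.085,.190
tp=[('b',H,.1,.078),('b',-H,.1,.078),('c',H,E,.003),('c',-H,E,.003),('b',H,-.09,.078),('b',-H,-.09,.078)]
tu=[(154.7,200.7),(179.3,273.3),(202,172.7),(230.3,255.3),(238.7,172.7),(261.3,244)]
sp=[('b',-H,-.09,.078),('b',H,-.09,.078),('b',-H,.1,.078),('b',H,.1,.078),('c',-H,E,.003),('c',H,E,.003),('b',0,0,.05)]
su=[(319.7,150.7),(386.7,163.3),(342.3,109.7),(401.7,119.3),(326.7,93.3),(396,105),(361.3,145)]
r=lambda p:np.concatenate([(proj(T,box(p,tp,p[3]))-tu).ravel(),(proj(S,box(p,sp,p[3]))-su).ravel()])
f=least_squares(r,[.5,.2,.3,.9],loss='soft_l1');print(f.x,np.degrees(f.x[2:]));print(f.fun.round(1))
for c,P in (('scene',S),('top',T)):
    im=cv2.imread(f'pics/{c}0.png').astype(int);m=((im[...,2]>110)&(im[...,1]<60)&(im[...,0]<60)).astype(np.uint8)
    n,l,st,ce=cv2.connectedComponentsWithStats(m)
    for i in range(1,n):
        if st[i,4]>60: print(c,'red',ce[i],st[i],ray(P,ce[i],.072 if c=='top' else .06))
    for n,z in (('inner_lid_mid',.046),('cup',.05),('tongs',.006),('jebena',.1)):
        print(n,[(round(d['score'],2),ray(P,np.array(d['location'])[::-1],z)[:2]) for d in models.outline_of(c,n)[:5]])
E
```

```text
[0.4978 0.146  0.3074 0.7245] [17.6142 41.5079]
[ 0.3 -1.1  0.2 -0.5 -0.6 -1.7 -0.4 -0.2 -1.8 -1.3  0.5  0.  -1.3 -1.8
 -0.6 -0.7 -1.9 -1.2  0.1  0.3 -1.7 -0.1  0.1  0.7 -0.8 -1.4]
scene red [279.0392 221.3725] [271 216  17  12 153] [ 0.5112 -0.2013  0.06  ]
inner_lid_mid [(0.91, array([ 0.3884, -0.0508])), (0.8, array([ 0.5382, -0.2252])), (0.79, array([ 0.5478, -0.0928])), (0.75, array([ 0.4054, -0.1488])), (0.57, array([ 0.4146, -0.2619]))]
cup [(0.94, array([ 0.6685, -0.2953])), (0.53, array([0.4111, 0.2892]))]
tongs [(0.57, array([ 0.6859, -0.1156]))]
jebena [(0.91, array([ 0.474 , -0.4459]))]
top red [370.4516 208.3594] [363 200  16  17 217] [ 0.5162 -0.2085  0.072 ]
inner_lid_mid [(0.76, array([ 0.3913, -0.1435])), (0.71, array([ 0.386 , -0.2515])), (0.68, array([ 0.5332, -0.0728])), (0.64, array([ 0.3635, -0.0304])), (0.52, array([ 0.5164, -0.1924]))]
cup [(0.7, array([ 0.6674, -0.2796]))]
tongs [(0.7, array([ 0.6869, -0.103 ]))]
jebena [(0.76, array([ 0.44  , -0.4313]))]
```

Fit: mouth at (0.498, 0.146), yaw 17.6°, cover at 41.5°, lid pair at about (0.514, -0.205). I'll approach the cover with the fingers closed and the tool y axis along the hinge.

Call:
{"fn": "play_rows", "kwargs": {"targets": [0,0,-25,0,0,7.9,0,0,0,-25,0,0,7.9,0,0,0,-25,0,0,7.9,0,0,0,-25,0,0,7.9,0,0,0,-25,0,0,7.9,0,0,0,-25,0,0,8,0,-47,3.6,0,0,0,0,0,-47,3.6,0,0,0,0,0,-47,3.6,0,0,0,0,0,-47,3.6,0,0,0,0,0,-47,3.6,0,0,0,0,0,-47,3.6,0,0,0,0,0]}}

```text
t: 2.5
tcp_pos: [0.4006, 0.3712, 0.3641]
eef_rot: [1.854, 2.536, 0.001]
force: [0.8, 0.5, 0.2]
grip_width: 0.0005
gripper_force: 0.0
```

Call:
{"fn": "play_rows", "kwargs": {"targets": [-47,3.6,0,0,0,0,0,-47,3.6,0,0,0,0,0,-47,3.6,0,0,0,0,0,-47,3.6,0,0,0,0,0,-47,3.6,0,0,0,0,0,-47,3.6,0,0,0,0,0,-47,3.6,0,0,0,0,0,0,0,0,0,0,0,0,0,0,0,0,0,0,0]}}

```text
t: 3.4
tcp_pos: [0.5241, 0.0663, 0.3639]
eef_rot: [-1.857, -2.534, 0.0]
force: [-0.7, 0.2, -0.2]
grip_width: 0.0007
gripper_force: 0.0
```

```bash
cat >> h.py <<'E'
M=np.array([.4978,.146,0]);YAW=.3074
def mf(p,M=M): # world -> mouth frame
    return Rt.from_euler('z',-YAW).apply(np.asarray(p)-M)
def rep():
    s=manip.observe();R=Rt.from_rotvec(s['eef_rot']).as_matrix()
    print(s['t'],'tcp',s['tcp_pos'],'mouth-frame',mf(s['tcp_pos']),'F',s['force'],'w',s['grip_width'],s['gripper_force'],'yaw_y',np.degrees(np.arctan2(R[1,1],R[0,1])),'z',R[:,2])
    return s,R
E
python3 -c "
from h import *
rep()"
```

```text
3.4 tcp [0.5241 0.0663 0.3639] mouth-frame [ 0.001  -0.0839  0.3639] F [-0.6944  0.2282 -0.2252] w 0.0006636360359880182 0.0 yaw_y 17.518193870184525 z [-0.0002  0.0001 -1.    ]
```

Call:
{"fn": "play_rows", "kwargs": {"targets": [0,0,36,0,0,0,0,0,0,36,0,0,0,0,0,0,36,0,0,0,0,0,0,36,0,0,0,0,0,0,35,0,0,0,0,15,0,0,0,0,0,0,15,0,-3,0,0,0,0,15,0,-3,0,0,0,0,15,0,-3,0,0,0,0,15,0,-3,0,0,0,0,15,0,-3,0,0,0,0,15,0,-3,0,0,0,0]}}

```text
t: 4.6
tcp_pos: [0.493, 0.1695, 0.2064]
eef_rot: [1.851, 2.535, 0.005]
force: [1.7, -3.9, 3.1]
grip_width: 0.0003
gripper_force: 2.3
```

```bash
python3 - <<'E'
from h import *
rep();a=cams.grab_frame('scene')[0:220,240:480];b=cams.grab_frame('top')[100:320,100:340]
cv2.imwrite('pics/p1.png',cv2.resize(np.hstack([a,b]),None,fx=1.6,fy=1.6,interpolation=cv2.INTER_CUBIC))
E
```

```text
4.6 tcp [0.493  0.1695 0.2064] mouth-frame [0.0026 0.0238 0.2064] F [ 1.6679 -3.8844  3.131 ] w 0.00028445380994409486 2.324196179397404 yaw_y 17.721626848988087 z [ 0.0045  0.0008 -1.    ]
```

View pics/p1.png

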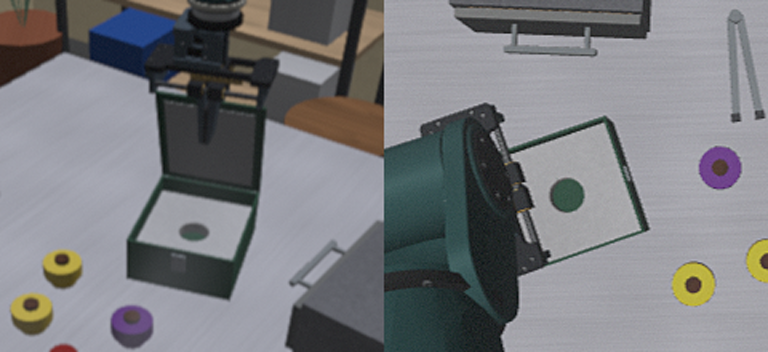

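The fingers are pushing the cover, now about 70° open, with around 4 N. The fully visible mouth is at about (214,222) in the top view. I'll continue past upright.

Call:
{"fn": "play_rows", "kwargs": {"targets": [13,0,-3,0,0,0,0,13,0,-3,0,0,0,0,13,0,-3,0,0,0,0,13,0,-3,0,0,0,0,13,0,-3,0,0,0,0,13,0,-3,0,0,0,0,13,0,-3,0,0,0,0,13,0,-3,0,0,0,0,6,0,0,0,0,0,0,0,0,0,0,0,0,0]}}

```text
t: 5.7
tcp_pos: [0.4587, 0.273, 0.2271]
eef_rot: [-1.853, -2.536, -0.001]
force: [0.3, -0.0, -0.5]
grip_width: 0.0002
gripper_force: 0.0
```

```bash
python3 - <<'E'
from h import *
rep();a=cams.grab_frame('scene');cv2.imwrite('pics/s2.png',a);a=a[0:200,260:480]
cv2.imwrite('pics/p2.png',cv2.resize(a,None,fx=3,fy=3,interpolation=cv2.INTER_CUBIC))
S=cams.camera_params('scene')
p=[.4978,.146,.3074]
for th in (100,105,110,115,120): print(th,proj(S,box(p,[('c',-.085,.19,0),('c',.085,.19,0)],np.radians(th))).round(1).tolist())
E
```

```text
5.7 tcp [0.4587 0.273  0.2271] mouth-frame [0.0012 0.1329 0.2271] F [ 0.2765 -0.0209 -0.4743] w 0.00024225401074978357 0.0 yaw_y 17.689439523910192 z [ 0.0002  0.0006 -1.    ]
100 [[346.3, 38.2], [413.4, 48.0]]
105 [[348.0, 36.9], [414.4, 46.5]]
110 [[349.6, 36.2], [415.2, 45.6]]
115 [[351.1, 36.0], [416.0, 45.4]]
120 [[352.5, 36.4], [416.6, 45.7]]
```

View pics/p2.png

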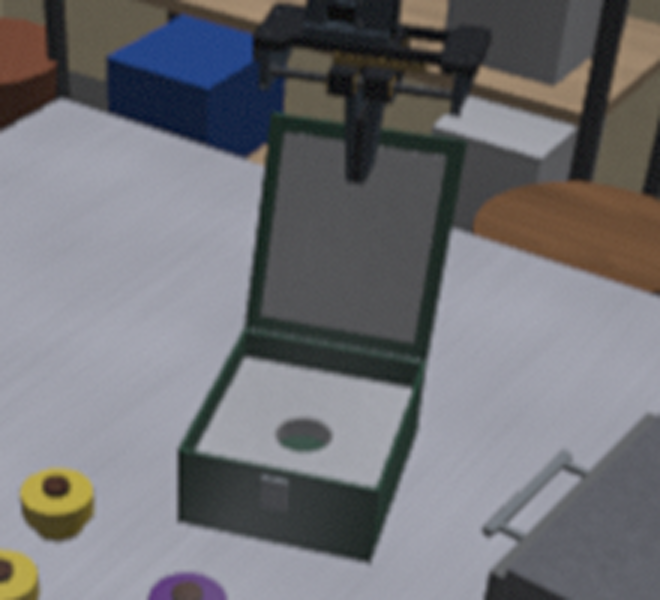

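The cover is past upright, with its edge at about scene (353,39) to (415,47), consistent with roughly 110°, and there is no contact force now. I'll retreat and move above the lid pair, opening the gripper on the way.

Call:
{"fn": "play_rows", "kwargs": {"targets": [-30,0,0,0,0,0,0,-41,-9,-7,0,0,0,0,-41,-9,-7,0,0,0,0,-41,-9,-7,0,0,0,0.5,-41,-9,-7,0,0,0,1,-41,-9,-7,0,0,0,1,-41,-9,-7,0,0,0,1,-41,-9,-7,0,0,0,1,-41,-9,-7,0,0,0,1,-41,-9,-7,0,0,0,1,-41,-9,-7,0,0,0,1,-33,-2,-3,0,0,0,1]}}

```text
t: 6.95
tcp_pos: [0.5144, -0.2093, 0.3007]
eef_rot: [1.856, 2.533, 0.001]
force: [0.4, 0.2, -0.3]
grip_width: 0.0694
gripper_force: 0.0
```

Call:
{"fn": "play_rows", "kwargs": {"targets": [0,0,0,0,0,0,1,0,0,0,0,0,0,1]}}

```text
t: 7.15
tcp_pos: [0.5144, -0.2072, 0.2997]
eef_rot: [-1.856, -2.534, -0.001]
force: [-0.5, -0.4, 0.9]
grip_width: 0.0857
gripper_force: 0.0
```

```bash
python3 - <<'E'
from h import *
rep()
W=cams.camera_params('wrist');w=cams.grab_frame('wrist');t=cams.grab_frame('top');s=cams.grab_frame('scene')
for n,i in (('w3',w),('t3',t),('s3',s)): cv2.imwrite(f'pics/{n}.png',i)
np.savez('w3.npz',**{k:np.array(v) for k,v in W.items()})
print('lid proj',proj(W,[.514,-.205,.072]), 'camC',-np.array(W['R']).T@W['t'])
z=lambda i,s:cv2.resize(np.clip(i*1.5,0,255).astype(np.uint8),None,fx=s,fy=s,interpolation=cv2.INTER_CUBIC)
o=np.zeros((600,800,3),np.uint8);o[:250,:400]=cv2.resize(w,(400,250));c=z(t[150:290,120:280],2.5);o[:350,400:]=c
c=z(s[25:190,300:430],3)[:, :390];c=cv2.resize(c,None,fx=.7,fy=.7);o[250:250+len(c),:c.shape[1]]=c;cv2.imwrite('pics/p3.png',o)
E
```

```text
7.15 tcp [ 0.5144 -0.2072  0.2997] mouth-frame [-0.0911 -0.3416  0.2997] F [-0.4876 -0.4259  0.9103] w 0.08567005976763764 0.0 yaw_y 17.54488157503648 z [-0.0002  0.0005 -1.    ]
lid proj [[318.2809 171.7983]] camC [ 0.4937 -0.1439  0.4706]
```

View pics/p3.png

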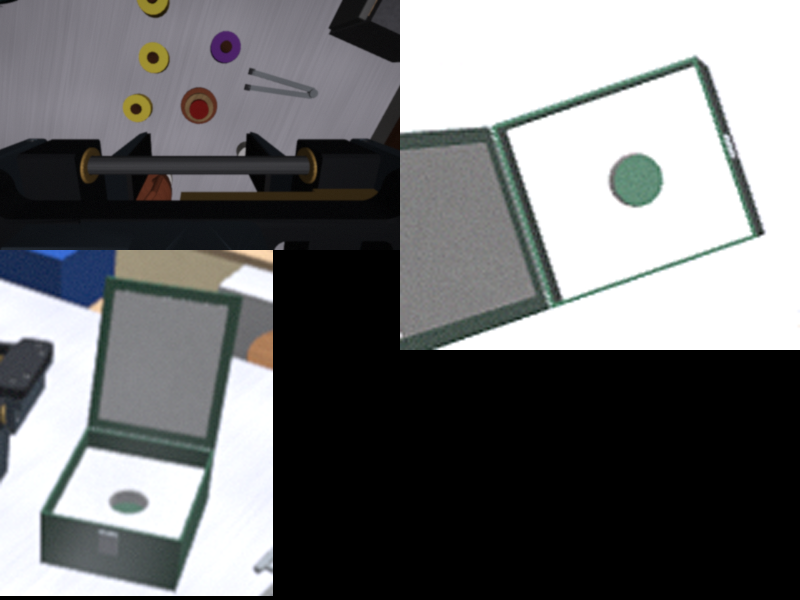

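The wrist view shows the lid pair (red cup at about (318,172), full-size pixels) in its ring. The top view shows the open cover at left and the whole mouth at about (214,222). Now precise measurement.

```bash
python3 - <<'E'
from h import *
S=cams.camera_params('scene');T=cams.camera_params('top');W=dict(np.load('w3.npz'))
im={k:cv2.imread(f'pics/{k}3.png') for k in 'wts'}
def comp(m,near,amin=40):
    n,l,st,ce=cv2.connectedComponentsWithStats(m.astype(np.uint8))
    i=min((i for i in range(1,n) if st[i,4]>amin),key=lambda i:np.hypot(*(ce[i]-near)))
    c=max(cv2.findContours((l==i).astype(np.uint8),0,cv2.CHAIN_APPROX_NONE)[0],key=len)
    return cv2.fitEllipse(c),st[i]
# red top
for k,P,near in (('w',W,(318,172)),('t',T,(370,208)),('s',S,(279,221))):
    b=im[k].astype(int)
    try:
        e,st=comp((b[...,2]>100)&(b[...,1]<65)&(b[...,0]<65),near);print(k,'red',np.round(e[0],1),np.round(e[1],1),'@.072',ray(P,e[0],.072))
        h=cv2.cvtColor(im[k],cv2.COLOR_BGR2HSV)
        print(k,'hsv collar sample',h[int(e[0][1])-13,int(e[0][0])],h[int(e[0][1]),int(e[0][0])+12])
    except Exception as x: print(k,x)
# hole
for k,P,near in (('t',T,(214,222)),('s',S,(361,145))):
    g=cv2.cvtColor(im[k],cv2.COLOR_BGR2GRAY);e,st=comp(g<130,near);print(k,'hole',np.round(e[0],1),np.round(e[1],1),st,ray(P,e[0],.05))
m=models.outline_of('wrist','inner_lid_mid')
for d in m: print('w',round(d['score'],2),np.round(d['location']),d['region'].sum())
d=models.outline_of('top','cover')
if d:
    c=max(cv2.findContours(d[0]['region'].astype(np.uint8),0,cv2.CHAIN_APPROX_NONE)[0],key=len);print(d[0]['score'],cv2.approxPolyDP(cv2.convexHull(c),4,True)[:,0].tolist())
d=models.outline_of('scene','cover')
if d:
    c=max(cv2.findContours(d[0]['region'].astype(np.uint8),0,cv2.CHAIN_APPROX_NONE)[0],key=len);print(d[0]['score'],cv2.approxPolyDP(cv2.convexHull(c),3,True)[:,0].tolist())
for th in (100,110,120):
    q=box([.4978,.146,.3074],[('c',-.085,.19,0),('c',.085,.19,0),('c',-.085,0,0),('c',.085,0,0)],np.radians(th));print(th,proj(T,q).round(1).tolist(),proj(S,q).round(1).tolist())
o=np.clip(im['t'][165:300,60:200]*1.5,0,255).astype(np.uint8);a=im['w'][130:215,255:380]
r=lambda i,f:cv2.resize(i,None,fx=f,fy=f,interpolation=cv2.INTER_CUBIC);o=r(o,3);a=r(a,3)
c=np.zeros((405,800,3),np.uint8);c[:len(o),:o.shape[1]]=o;c[:len(a),425:425+375]=a;cv2.imwrite('pics/p4.png',c)
E
```

```text
w min() iterable argument is empty
t min() iterable argument is empty
s red [279.  221.6] [11.2 16.4] @.072 [ 0.5196 -0.2105  0.072 ]
s hsv collar sample [115  18 180] [116  20 183]
t hole [214.  221.6] [20.5 20.8] [204 211  21  22 364] [0.4971 0.1445 0.05  ]
s hole [360.8 144.5] [10.7 17.8] [352 139  19  12 168] [0.5005 0.1429 0.05  ]
w 0.92 [160. 322.] 821
w 0.91 [ 76. 358.] 2048
w 0.88 [171. 220.] 1702
w 0.88 [ 90. 247.] 1955
w 0.81 [ 10. 246.] 1142
0.61 [[155, 201], [179, 272], [115, 295], [87, 206]]
0.82 [[351, 38], [414, 47], [401, 120], [342, 109]]
100 [[130.0, 289.9], [99.9, 198.5], [179.5, 272.8], [155.0, 199.5]] [[346.3, 38.2], [413.4, 48.0], [340.4, 108.5], [401.8, 119.6]]
110 [[114.7, 295.2], [85.1, 204.7], [179.5, 272.8], [155.0, 199.5]] [[349.6, 36.2], [415.2, 45.6], [340.4, 108.5], [401.8, 119.6]]
120 [[102.2, 299.6], [73.2, 210.5], [179.5, 272.8], [155.0, 199.5]] [[352.5, 36.4], [416.6, 45.7], [340.4, 108.5], [401.8, 119.6]]
```

View pics/p4.png

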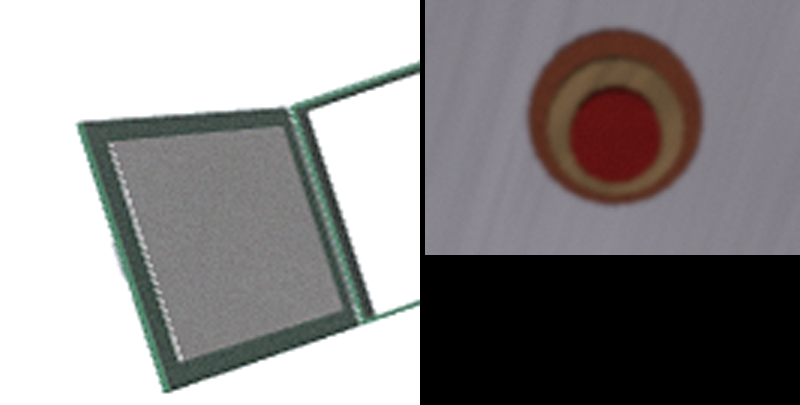

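The cover corners at top (86,205) and (115,295) match the 110° prediction, so the cover is good. In the wrist view, the collar centre is at (318.7,172.3), ring (318.5,168.7) and red top (318.7,175).

```bash
python3 - <<'E'
from h import *
W=dict(np.load('w3.npz'))
for uv,z in (((318.7,172.3),.046),((318.5,168.7),.022),((318.7,175.3),.072)): print(z,ray(W,uv,z))
tcp=np.array([.5144,-.2072]);Rm=Rt.from_rotvec([-1.856,-2.534,-.001]).as_matrix()
p=ray(W,(318.7,172.3),.046);print('tool shift',Rm.T@(p-np.array([.5144,-.2072,.2997])))
h=cv2.cvtColor(cv2.imread('pics/w3.png'),cv2.COLOR_BGR2HSV);t=cv2.cvtColor(cv2.imread('pics/t3.png'),cv2.COLOR_BGR2HSV)
print(h[175,318],h[156,318],h[145,318]);print(t[150:290,340:400].shape)
m=((h[...,0]<6)|(h[...,0]>174))&(h[...,1]>190);m[:,:290]=0;m[:,350:]=0;m[215:]=0
y,x=np.nonzero(m);print('red',x.mean(),y.mean(),len(x),ray(W,(x.mean(),y.mean()),.072))
E
```

```text
0.046 [ 0.5161 -0.2095  0.046 ]
0.022 [ 0.5155 -0.2083  0.022 ]
0.072 [ 0.5159 -0.2091  0.072 ]
tool shift [-0.0029  0.0009  0.2537]
[  0 209  95] [ 16 114 105] [  8 169  92]
(140, 60, 3)
red 318.0 174.55346820809248 692 [ 0.5147 -0.2085  0.072 ]
```

Call:
{"fn": "play_rows", "kwargs": {"targets": [-2,1,45,0,0,0,1,0,0,45,0,0,0,1,0,0,45,0,0,0,1,0,0,45,0,0,0,1,0,0,45,0,0,0,1,0,0,25,0,0,0,1,0,0,15,0,0,0,1,0,0,9,0,0,0,1,0,0,0,0,0,0,1,0,0,0,0,0,0,1], "newtons": 20}}

```text
t: 8.45
tcp_pos: [0.5169, -0.2085, 0.027]
eef_rot: [1.853, 2.535, 0.0]
force: [-0.5, 0.4, -0.2]
grip_width: 0.0914
gripper_force: 0.0
```

Call:
{"fn": "play_rows", "kwargs": {"targets": [0,0,0,0,0,0,0.5,0,0,0,0,0,0,0.5,0,0,0,0,0,0,0.5,0,0,0,0,0,0,0.5,0,0,0,0,0,0,0.5,0,0,0,0,0,0,0.5], "newtons": 20}}

```text
t: 9.05
tcp_pos: [0.5163, -0.2083, 0.0263]
eef_rot: [1.854, 2.536, 0.0]
force: [-1.4, 1.1, 5.4]
grip_width: 0.0613
gripper_force: 20.0
```

```bash
python3 -c "
from h import *
rep()"
```

```text
9.05 tcp [ 0.5163 -0.2083  0.0263] mouth-frame [-0.0896 -0.3433  0.0263] F [-1.4289  1.0591  5.4337] w 0.061337049778189164 20.00078648328781 yaw_y 17.645967109020724 z [ 0.0002 -0.0001 -1.    ]
```

Gripped at 61 mm. I'll lift and carry the pair to just short of the mouth.

Call:
{"fn": "play_rows", "kwargs": {"targets": [0,0,-5,0,0,0,0.5,0,0,-12,0,0,0,0.5,0,0,-20,0,0,0,0.5,0,0,-28,0,0,0,0.5,0,0,-28,0,0,0,0.5,0,0,-28,0,0,0,0.5,10,4,-20,0,0,0,0.5,20,8,-5,0,0,0,0.5,28,11,0,0,0,0,0.5,30,12,0,0,0,0,0.5,30,12,0,0,0,0,0.5,30,12,0,0,0,0,0.5]}}

```text
t: 10.25
tcp_pos: [0.5273, -0.0481, 0.1728]
eef_rot: [1.854, 2.535, 0.0]
force: [1.0, -0.5, -0.5]
grip_width: 0.0613
gripper_force: 20.0
```

Call:
{"fn": "play_rows", "kwargs": {"targets": [30,12,0,0,0,0,0.5,26,10,0,0,0,0,0.5,18,7,0,0,0,0,0.5,9,2,0,0,0,0,0.5,2,0,0,0,0,0,0.5,0,0,0,0,0,0,0.5,0,0,0,0,0,0,0.5]}}

```text
t: 10.95
tcp_pos: [0.5312, 0.0403, 0.172]
eef_rot: [1.855, 2.535, -0.0]
force: [0.8, -0.9, -2.1]
grip_width: 0.0615
gripper_force: 20.0
```

```bash
python3 - <<'E'
from h import *
s,R=rep()
W=cams.camera_params('wrist');w=cams.grab_frame('wrist');t=cams.grab_frame('top');cv2.imwrite('pics/w5.png',w);cv2.imwrite('pics/t5.png',t)
np.savez('w5.npz',tcp=s['tcp_pos'],Rt=R,**{k:np.array(v) for k,v in W.items()})
for n,X in (('mouth',[.498,.1445,.05]),('lidtop',list(s['tcp_pos'][:2])+[s['tcp_pos'][2]+.046])): print(n,proj(W,X))
c=w[:260,180:460];c=np.clip(c*1.5,0,255).astype(np.uint8);cv2.imwrite('pics/p5.png',cv2.resize(c,None,fx=2.3,fy=2.3,interpolation=cv2.INTER_CUBIC))
E
```

```text
10.95 tcp [0.5312 0.0403 0.172 ] mouth-frame [-0.0001 -0.1108  0.172 ] F [ 0.8056 -0.8594 -2.1077] w 0.06154846071586711 19.999710023403168 yaw_y 17.605452140510238 z [-0.     -0.0001 -1.    ]
mouth [[318.057   68.2737]]
lidtop [[318.8245 278.3908]]
```

View pics/p5.png

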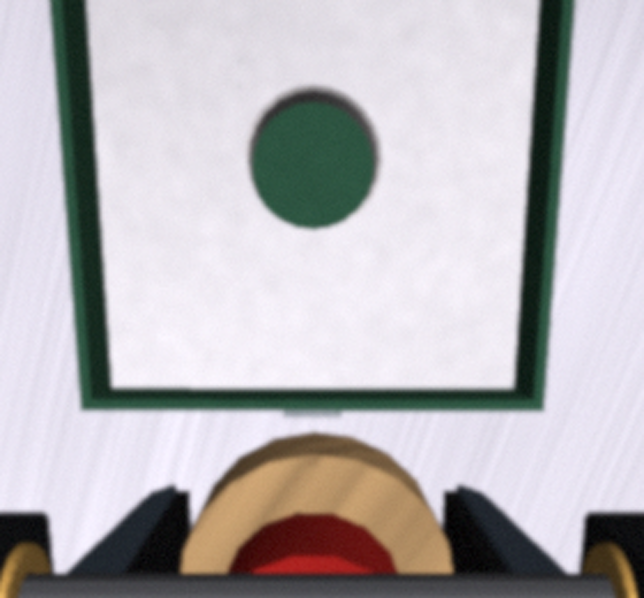

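The wrist view shows the hole centred at about (316.5, 68.5). The held collar's top face has its far edge at row 198, centred near column 318.

```bash
python3 - <<'E'
from h import *
Z=np.load('w5.npz');W={k:Z[k] for k in('intrinsics','R','t')};tcp=Z['tcp'];R=Z['Rt']
w=cv2.imread('pics/w5.png');g=cv2.cvtColor(w,cv2.COLOR_BGR2GRAY);m=(g<105).astype(np.uint8);n,l,st,ce=cv2.connectedComponentsWithStats(m);i=l[68,316]
c=max(cv2.findContours((l==i).astype(np.uint8),0,cv2.CHAIN_APPROX_NONE)[0],key=len);e=cv2.fitEllipse(c);print('hole',e,st[i])
P=ray(W,e[0],.05);print('mouth',P,'in tool',R.T@(P-tcp)); P=ray(W,(316.5,68.5),.05);print('eye',P,R.T@(P-tcp))
z=tcp[2]+.0197
for uv in ((317.5,197.8),):
    q=ray(W,uv,z);print('collar far edge tool',R.T@(q-tcp))
h=cv2.cvtColor(w,cv2.COLOR_BGR2HSV);mm=(abs(h[...,0].astype(int)-15)<8)&(h[...,1]>80)&(h[...,2]>85)
for r in (205,215,225,235,242):
    x=np.nonzero(mm[r,240:400])[0]+240
    if len(x): a,b=[R.T@(ray(W,(v,r),z)-tcp) for v in(x[0],x[-1])];print(r,x[0],x[-1],a[:2],b[:2])
E
```

```text
hole ((315.855224609375, 68.18663787841797), (55.43330764770508, 60.4178581237793), 2.1472790241241455) [ 288   38   57   61 2713]
mouth [0.4962 0.144  0.05  ] in tool [ 0.1094 -0.002   0.122 ]
eye [0.4968 0.1439 0.05  ] [ 0.1092 -0.0015  0.122 ]
collar far edge tool [ 0.0293 -0.0006 -0.0197]
205 288 351 [ 0.0257 -0.0151] [0.0257 0.0159]
215 275 361 [ 0.0205 -0.0217] [0.0205 0.021 ]
225 267 368 [ 0.0153 -0.0259] [0.0153 0.0247]
235 262 373 [ 0.01   -0.0286] [0.01   0.0274]
242 260 375 [ 0.0062 -0.0298] [0.0062 0.0286]
```

Call:
{"fn": "play_rows", "kwargs": {"targets": [10,0,0,0,0,0,0.5,20,0,0,0,0,0,0.5,25,-1.5,0,0,0,0,0.5,25,0,0,0,0,0,0.5,20,0,5,0,0,0,0.5,10.5,0,15,0,0,0,0.5,0,0,20,0,0,0,0.5,0,0,20,0,0,0,0.5,0,0,20,0,0,0,0.5,0,0,12,0,0,0,0.5,0,0,5,0,0,0,0.5,0,0,0,0,0,0,0.5]}}

```text
t: 12.25
tcp_pos: [0.4962, 0.1459, 0.0747]
eef_rot: [-1.854, -2.535, 0.001]
force: [0.3, 0.4, -2.7]
grip_width: 0.0618
gripper_force: 20.0
```

Call:
{"fn": "play_rows", "kwargs": {"targets": [0,0,4,0,0,0,0.5,0,0,4,0,0,0,0.5,0,0,2,0,0,0,0.5,0,0,0,0,0,0,0.5]}}

```text
t: 12.65
tcp_pos: [0.4963, 0.1459, 0.0648]
eef_rot: [-1.854, -2.536, 0.0]
force: [-0.5, 0.9, -0.6]
grip_width: 0.0615
gripper_force: 20.0
```

Call:
{"fn": "play_rows", "kwargs": {"targets": [0,0,3,0,0,0,0.5,0,0,3,0,0,0,0.5,0,0,2,0,0,0,0.5,0,0,0,0,0,0,0.5]}}

```text
t: 13.05
tcp_pos: [0.4962, 0.1459, 0.0566]
eef_rot: [-1.854, -2.536, 0.001]
force: [0.0, -0.7, -1.7]
grip_width: 0.0617
gripper_force: 20.0
```

Call:
{"fn": "play_rows", "kwargs": {"targets": [0,0,1,0,0,0,0.5,0,0,1,0,0,0,0.5,0,0,0,0,0,0,0.5,0,0,0,0,0,0,0.5]}}

```text
t: 13.45
tcp_pos: [0.4963, 0.1459, 0.0549]
eef_rot: [1.854, 2.536, -0.0]
force: [-0.2, 0.1, -2.1]
grip_width: 0.0614
gripper_force: 20.0
```

Call:
{"fn": "play_rows", "kwargs": {"targets": [0,0,0.7,0,0,0,0.5,0,0,0.5,0,0,0,0.5,0,0,0,0,0,0,0.5,0,0,0,0,0,0,0.5]}}

```text
t: 13.85
tcp_pos: [0.4965, 0.146, 0.0542]
eef_rot: [1.854, 2.536, 0.0]
force: [-3.8, -1.4, 9.8]
grip_width: 0.0616
gripper_force: 20.0
```

Seated, with contact force appearing at the expected height. Releasing.

Call:
{"fn": "play_rows", "kwargs": {"targets": [0,0,0,0,0,0,1,0,0,0,0,0,0,1,0,0,0,0,0,0,1,0,0,0,0,0,0,1,0,0,0,0,0,0,1,0,0,0,0,0,0,1,0,0,0,0,0,0,1]}}

```text
t: 14.55
tcp_pos: [0.4964, 0.1459, 0.0537]
eef_rot: [-1.854, -2.536, 0.0]
force: [0.6, 0.5, -0.2]
grip_width: 0.0908
gripper_force: 0.0
```

```bash
python3 - <<'E'
from h import *
s,R=rep()
W=cams.camera_params('wrist');w=cams.grab_frame('wrist');c=cams.grab_frame('scene');cv2.imwrite('pics/w6.png',w);cv2.imwrite('pics/s6.png',c)
S=cams.camera_params('scene')
np.savez('w6.npz',tcp=s['tcp_pos'],Rt=R,**{k:np.array(v) for k,v in W.items()})
for th in (105,110,115): print(proj(S,box([.497,.1445,.3074],[('c',-.085,.19,0),('c',.085,.19,0)],np.radians(th))).round(1).tolist())
a=np.clip(cv2.resize(c[20:190,300:430],None,fx=3,fy=3,interpolation=cv2.INTER_CUBIC)*1.3,0,255).astype(np.uint8);b=cv2.resize(w[:,120:520],None,fx=1,fy=1)
o=np.zeros((510,800,3),np.uint8);o[:510,:390]=a;o[:400,395:795]=b;cv2.imwrite('pics/p6.png',o)
E
```

```text
14.55 tcp [0.4964 0.1459 0.0537] mouth-frame [-0.0014  0.0004  0.0537] F [ 0.6268  0.5199 -0.1606] w 0.09084475481047956 0.0 yaw_y 17.64404244767541 z [-0. -0. -1.]
[[347.4, 37.0], [413.8, 46.7]]
[[349.0, 36.3], [414.7, 45.8]]
[[350.5, 36.1], [415.4, 45.5]]
```

View pics/p6.png

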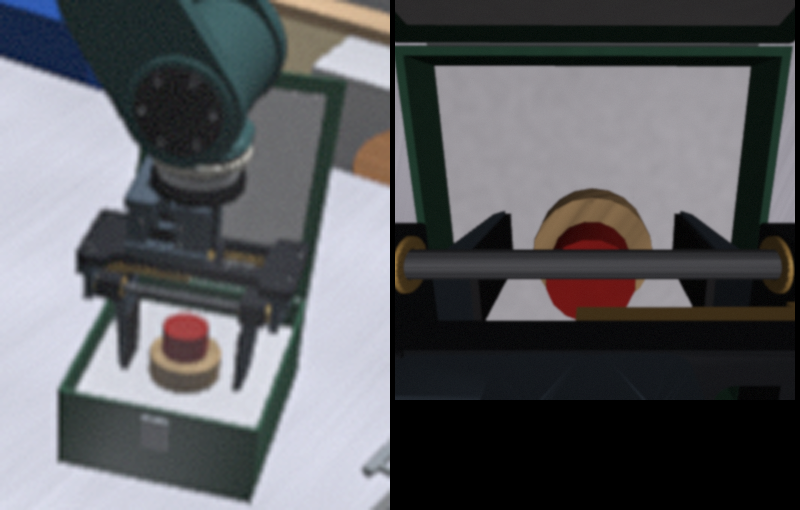

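The scene shows the pair seated in the mouth with the red cup nested, fingers clear, and the cover still standing (right corner about (414,48), unchanged). Next I grip the red lid.

Call:
{"fn": "play_rows", "kwargs": {"targets": [0,0,-6,0,0,0,1,0,0,-10,0,0,0,1,0,0,-10,0,0,0,1,0,0,0,0,0,0,1,0,0,0,0,0,0,0.35,0,0,0,0,0,0,0.2,0,0,0,0,0,0,0.2,0,0,0,0,0,0,0.2,0,0,0,0,0,0,0.2,0,0,0,0,0,0,0.2,0,0,0,0,0,0,0.2], "newtons": 12}}

```text
t: 15.75
tcp_pos: [0.4963, 0.1459, 0.0797]
eef_rot: [-1.854, -2.536, 0.0]
force: [0.4, 0.1, -0.2]
grip_width: 0.0392
gripper_force: 12.0
```

Call:
{"fn": "play_rows", "kwargs": {"targets": [0,0,-2,0,0,0,0.2,0,0,-4,0,0,0,0.2,0,0,-8,0,0,0,0.2,0,0,-16,0,0,0,0.2,0,0,-24,0,0,0,0.2,0,0,-26,0,0,0,0.2,0,0,-26,0,0,0,0.2,0,0,-20,0,0,0,0.2,0,0,-12,0,0,0,0.2,0,0,-5,0,0,0,0.2,0,0,0,0,0,0,0.2,0,0,0,0,0,0,0.2]}}

```text
t: 16.95
tcp_pos: [0.4959, 0.1458, 0.2219]
eef_rot: [-1.854, -2.535, 0.001]
force: [-0.4, 0.6, -0.9]
grip_width: 0.0391
gripper_force: 12.0
```

```bash
python3 - <<'E'
from h import *
s,R=rep()
w=cams.grab_frame('wrist');c=cams.grab_frame('scene')
a=np.clip(cv2.resize(c[20:190,300:430],None,fx=3,fy=3,interpolation=cv2.INTER_CUBIC)*1.3,0,255).astype(np.uint8);b=w[:,120:520]
o=np.zeros((510,800,3),np.uint8);o[:510,:390]=a;o[:400,395:795]=b;cv2.imwrite('pics/p7.png',o)
E
```

```text
16.95 tcp [0.4959 0.1458 0.2219] mouth-frame [-0.0019  0.0004  0.2219] F [-0.4172  0.5509 -0.8898] w 0.039059754965704165 11.999966931580275 yaw_y 17.646018782219308 z [-0.0012 -0.0003 -1.    ]
```

View pics/p7.png

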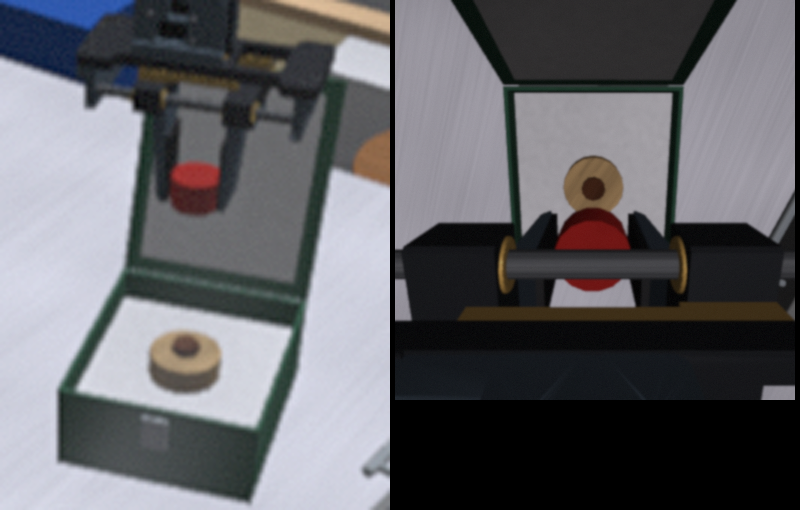

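The red lid is held level about 14 cm up, the inner lid sits flat in the mouth, and the cover is unchanged. I'll let it settle, then hand in.

Call:
{"fn": "play_rows", "kwargs": {"targets": [0,0,0,0,0,0,0.2,0,0,0,0,0,0,0.2,0,0,0,0,0,0,0.2]}}

```text
t: 17.35
tcp_pos: [0.4963, 0.1459, 0.2225]
eef_rot: [-1.854, -2.536, 0.0]
force: [0.8, -0.5, -0.6]
grip_width: 0.0392
gripper_force: 12.0
```

```bash
python3 -c "
from plant import manip
print(manip.finish_job())"
```

```text
the job is handed in; nothing more can be done
None
```

I handed the job in at 17.4 s with the cover standing at about 110°, the inner lid seated in the mouth and the red outer lid held level and still about 14 cm above where it sat; no verdict was returned.

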